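# Stack the handled component case on its stacking case

## Task

Put the small black case with the carrying handle away on top of the case of the same size that has four square recesses in its lid: lower it until all four of its feet are down in the recesses, then let go. The lengthways directions of the two cases must match, and the other cases and the lower case stay where they stand.

Things in the scene. Friction and masses are not known exactly. Their poses are not given: they have to be found in the camera images.
- case_mid (a point): Case to move: loose black box, grey lid, the only one with a handle; 0.35-0.7 kg. In mm: 130 long (x) x 90 wide (y) x 108 high: 4 round feet 10 high, dia 12, at x +-45, y +-25; body 50, lid 8, handle 40. Handle: level bar along x, 80 long, 14 wide, 14 high, 26 free under it, on 10 long end posts. Point: centre, z up, 54 above the soles; bar's middle is 47 straight above it.
- dock_top (a point): Case to stack on: loose, 0.9 kg, no handle; in mm 130 (x) x 90 (y), 68 high; grey lid with four 30 mm square recesses, 8 deep, black flat floors, centred at x +-45, y +-25. Point: middle of the lid's top face, z up. With the feet on the recess floors the upper case's centre is 46 above this point; either way round (half a turn) is right.
- flat_top (a point): Bystander to leave alone: loose case, 0.8 kg, same 130 x 90 footprint and 68 mm high, smooth flat grey lid with neither recesses nor handle. Point: middle of its lid's top face.
- small_top (a point): Bystander to leave alone: smaller loose case, 90 x 62 and 68 mm high, with 18 mm lid recesses too close together for the feet. Point: middle of its lid's top face.
Things that resemble listed ones, but are neither listed nor needed, are in the scene too. What is shaped like the part that bears case_mid but turquoise is not meant.

How it is judged:
By the outcome, as a careful person would: the job done as asked, in the order asked, and still so for the second after the job is handed in, with the robot touching nothing.
It also fails if it takes over 43 s, if anything falls off the work surface, if the arm or the gripper's body presses on something with over 40 N, if the wrist force passes 120 N, or if a joint passes its speed limit or range.

## Robot

A 6-joint arm with a two-finger parallel gripper is mounted at the origin on the work surface. World frame = base frame: x ahead of the robot, y to its left, z up, the work surface at z = 0. Lengths are in mm, angles in rad, forces in N, time in s.
With the tool pointing down it reaches from about 350 to 775 mm from the base axis. Payload 7.3 kg.
Tool frame: the origin (TCP) lies at the very end of the fingers, on their centre line; the grasp point (between the pads) lies 19 mm behind it; z points along the fingers, y is the line along which they close (so a half turn about z gives the same grasp; the last joint's range is limited). The gripper opens to 92 mm and grips with 3 to 60 N. Pads are 19 mm wide; open, the fingers measure 130 mm over their backs; the gripper's body (75 mm by 190 mm) begins 47 mm behind the grasp point.
Start: joints at [1.105, 0.342, 1.524, -0, 1.275, -0.146], TCP at [165.033, 498.406, 226.741] pointing down, gripper open.
Joint ranges: [-2.53, 2.53], [-0.77, 2.02], [0.04, 2.7], [-1, 4.14], [0.28, 2.66], [-3.11, 3.11]. Speed limits (rad/s): [2.57, 2.57, 3.14, 3.14, 3.14, 3.14].

## Interface

Orientations are given as [roll, pitch, yaw] about the fixed x, y, z axes, in that order (R = Rz(yaw) Ry(pitch) Rx(roll)).
In Python, from plant import * gives the robot as it stands.
- The arm moves only by the tool arm_command, never from a script. Its arguments are lists of equal length, an entry for each row: "gripper": the finger opening in mm, from 0 to 91.8; "dp": the shift along the tool's x, y, z in units of 25 mm (1.0 is 25 mm), a list of three; "twist": the turn about the tool's z in units of 5 degrees (1.0 is 5 degrees). A call has exactly 5 rows; each row shifts and turns the commanded pose from where the row before left it, along the tool's axes as they then stand; what a row does not reach is not made up. A row lasts 1/8 s, in which the tool goes at most 62.5 mm and 10.7 degrees, less where a joint would pass 70% of its speed; a pose out of reach is approached as far as the arm can. A call is refused whole if a number of a shift passes 1 or a number of a turn 1, either way. A call with a gripper value outside its range is refused whole. The fingers move at their own pace and stop on an object; the grip force is fixed at half the most. Time passes only in rows, so rows that do not move let the fingers close, or fill a call up. It gives the time, the measured TCP pose, the force, the opening and the grip force at its end, in the units of the state.
- get_obs(): the state, without advancing time (a new reading comes with each control period).
- capture(name): name is "side" or "top"; returns the picture (480x640x3 uint8, red, green, blue); there is no depth.
- get_calibration(name): a dict with "mtx" (3x3 intrinsics, pixels), "position" and "attitude" of the camera in the world. Camera axes: x right, y down, z forward; pixel columns grow to the right and rows downward; lengths in mm; the calibration is good to about 2 mm. A picture is of the moment at which its call begins. get_calibration takes no time and is no camera call.
- close_job(): hands the job in; it is judged then, once.
The state is a dict: "time": time; "joint_positions": joint angles; "dq": joint speeds; "tau": joint torques, N m; "tool_pos": TCP position; "tcp_rot": TCP orientation; "contact_force": force on the tool from outside, world axes, zero at the start; "moment": the same for the moment, N m; "grip_width": finger opening in mm; "finger_force": force on a finger pad.
Only numpy, scipy, OpenCV 4.12 (cv2) and the standard library are available. Lean on these libraries where they do the work, as an engineer would, in place of code of your own. Each camera call takes 0.05 s, during which the arm holds its last target. There are 200 camera calls.

## Working session

There is one attempt and no reset: what is moved stays moved. The work goes in short steps, Python scripts to look and compute and a tool call to move; the robot and the scene stay as the last step left them, time stands still between calls to the robot, and variables do not carry over. Pictures are saved under pics/ and viewed, at most 10 in all, crops included, and the job is handed in when it is done.

Besides the shell and the picture viewer there is one more tool, called after "Call:" in YAML: its name, and indented under it one key for each argument. arm_command: Moves the arm, as the interface text tells. Its arguments: {"type":"object","properties":{"gripper":{"type":"array"},"dp":{"type":"array"},"twist":{"type":"array"}},"required":["gripper","dp","twist"]}

```bash
mkdir -p pics; ls
python3 - <<'E'
from plant import *
import cv2
for n in("top","side"):
    im=capture(n); cv2.imwrite(f"pics/{n}0.png",im[:,:,::-1]); print(get_calibration(n))
print(get_obs())
E
```

```text
pics
{'mtx': array([[484.38017451,   0.        , 323.67173737],
       [  0.        , 484.38017451, 234.81809855],
       [  0.        ,   0.        ,   1.        ]]), 'position': array([ 283.11999946,  -18.75927153, 1143.57730286]), 'attitude': array([-2.98311869e+00, -2.15971924e-03, -1.55990084e+00])}
{'mtx': array([[556.41861865,   0.        , 310.22351024],
       [  0.        , 556.41861865, 233.67952876],
       [  0.        ,   0.        ,   1.        ]]), 'position': array([ 150.2315702 , -853.94698078, 1089.66066913]), 'attitude': array([-2.40759062,  0.01111087, -0.38298551])}
{'time': 0.1, 'joint_positions': array([ 1.10498532e+00,  3.42651213e-01,  1.52487874e+00, -3.60731793e-06,
        1.27540007e+00, -1.46010534e-01]), 'dq': array([-0.00064137, -0.00119334, -0.00148142,  0.00020461, -0.00033767,
        0.00036163]), 'tau': array([ 2.61305744e-03, -4.32004058e+01, -2.44697946e+01,  7.21788662e-02,
        5.26150223e-02, -1.39510794e-05]), 'tool_pos': array([164.87718861, 498.07614197, 226.1303308 ]), 'tcp_rot': array([-3.14026901e+00, -1.91164468e-04,  2.82179311e+00]), 'contact_force': array([-0.42675848,  0.42177135,  0.13386639]), 'moment': array([ 0.01423492, -0.05888938,  0.01902206]), 'finger_force': 0.0, 'grip_width': 91.90219116467851}
```

View pics/top0.png

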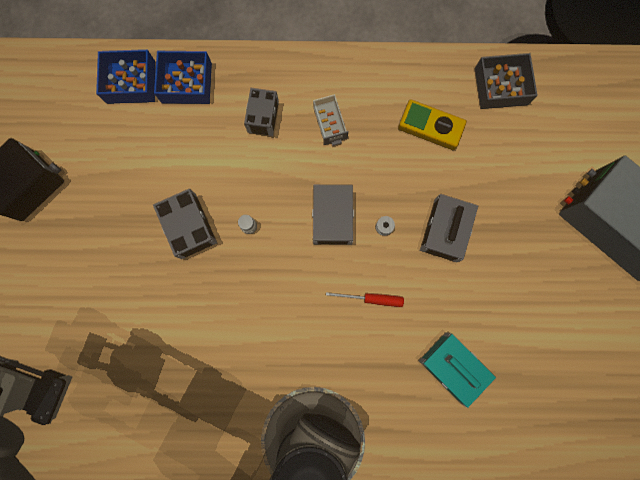

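View pics/side0.png

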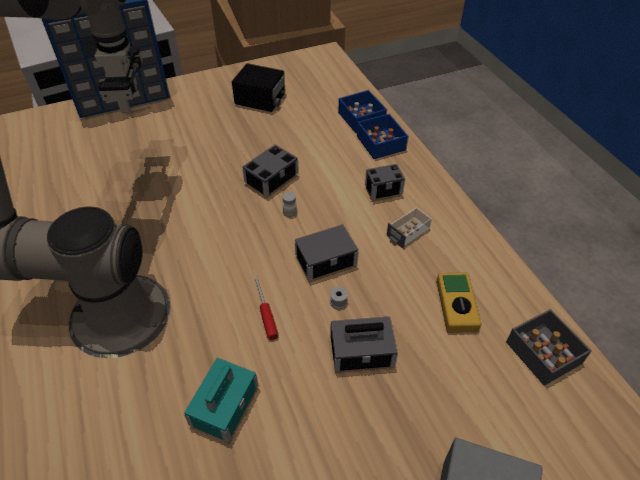

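The top view shows the handled case at about (450,228), the dock with four recesses at (185,223), the flat case at (333,214) and the small one at (262,112). The turquoise decoy is at (458,369).

```bash
cat > h.py <<'E'
import numpy as np,cv2
from scipy.spatial.transform import Rotation as R
from plant import *
def ray(n,uv,z):
    c=get_calibration(n);uv=np.atleast_2d(uv).astype(float)
    d=np.c_[uv,np.ones(len(uv))]@np.linalg.inv(c['mtx']).T@R.from_euler('xyz',c['attitude']).as_matrix().T
    p=np.array(c['position']);return p+d*((z-p[2])/d[:,2])[:,None]
def proj(n,P):
    c=get_calibration(n);q=(np.atleast_2d(P)-c['position'])@R.from_euler('xyz',c['attitude']).as_matrix()
    q=q@c['mtx'].T;return q[:,:2]/q[:,2:]
def rect(P):  # centre, sides, angle of long side (deg)
    (c,s,a)=cv2.minAreaRect(P[:,:2].astype(np.float32))
    if s[0]<s[1]: s=s[::-1];a+=90
    return np.round(c,1),np.round(s,1),round((a+90)%180-90,1)
E
python3 - <<'E'
from h import *
im=cv2.imread("pics/top0.png");hsv=cv2.cvtColor(im,cv2.COLOR_BGR2HSV)
for y,x in((190,333),(228,435),(223,185),(240,450)):print(hsv[y,x],end=' ')
print(hsv[222,455],hsv[205,168])
grey=((hsv[...,1]<60)&(hsv[...,2]>75)&(hsv[...,2]<140)).astype(np.uint8)
out=[]
for nm,(x0,y0,x1,y1) in dict(mid=(415,185,485,268),dock=(145,182,222,265),flat=(305,175,362,252),small=(240,82,283,142)).items():
    m=np.zeros_like(grey);m[y0:y1,x0:x1]=grey[y0:y1,x0:x1]
    m=cv2.morphologyEx(m,cv2.MORPH_OPEN,np.ones((2,2)))
    cs,h=cv2.findContours(m,cv2.RETR_CCOMP,cv2.CHAIN_APPROX_NONE)
    i=max(range(len(cs)),key=lambda i:cv2.contourArea(cs[i]))
    print(nm,rect(ray("top",cs[i][:,0]+0.,68)))
    if nm in("mid","dock"):
      d=((hsv[...,2]<70)).astype(np.uint8);f=np.zeros_like(d);cv2.drawContours(f,[cv2.convexHull(cs[i])],-1,1,-1);f=cv2.erode(f,np.ones((3,3)))
      n,l,s,c=cv2.connectedComponentsWithStats(d*f)
      for k in range(1,n):
        if s[k,4]>30:
          z=60 if nm=="dock" else 108
          P=ray("top",np.argwhere(l==k)[:,::-1],z);print('  ',s[k,4],np.round(c[k]),rect(P))
v=[cv2.resize(im[180:270,140:240],(400,360),interpolation=2),cv2.resize(im[180:270,400:500],(400,360),interpolation=2)]
cv2.imwrite("pics/crop.png",np.hstack(v))
E
```

```text
[14 28 99] [14 29 97] [11 21 96] [ 19 122  46] [14 83 46] [ 16 109  49]
mid (array([ 475.1, -307.3]), array([132.6,  93.8]), -16.3)
   308 [455. 224.] (array([ 476.3, -303.2]), array([86.3, 20.2]), -17.8)
   36 [438. 252.] (array([ 413. , -270.1]), array([57.5,  3.6]), 73.7)
dock (array([476.7, 298.5]), array([134.8,  90.9]), 26.2)
   147 [184. 200.] (array([534.5, 301.3]), array([29.8, 28.7]), -65.7)
   123 [165. 209.] (array([512.4, 346.4]), array([30.9, 27.7]), -64.4)
   167 [199. 235.] (array([453.1, 262.2]), array([29.3, 29.2]), -64.6)
   171 [179. 244.] (array([431.4, 307.6]), array([30.5, 29. ]), -62.1)
   42 [200. 245.] (array([427.9, 262. ]), array([61.7,  5.5]), -64.1)
flat (array([502.5, -41.3]), array([131.6,  89. ]), 0.7)
small (array([754.6, 132. ]), array([87.4, 61.8]), -7.0)
```

View pics/crop.png

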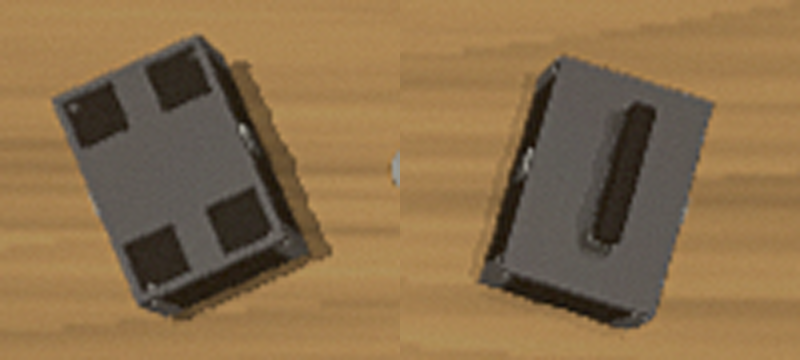

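The crops show the dock's four recesses and the handle bar clearly. The measured sizes fit: recess spacing is 90 mm at 25.6°, and the lids come out at about 130 x 90. Dock centre is about (481,303). The bar is about (476,-307) at -17°. Setting out for the handle.

Call:
arm_command:
  gripper: [91.8,91.8,91.8,91.8,91.8]
  dp:
    - [-1,-1,0]
    - [-1,-1,0]
    - [-1,-1,0]
    - [-1,-1,0]
    - [-1,-1,0]
  twist: [-0.25,0,0,0,0]

```text
time: 0.72
tool_pos: [247.4, 340.7, 226.5]
tcp_rot: [-3.141, -0.0, 2.844]
contact_force: [0.9, 0.5, -0.7]
grip_width: 91.7
finger_force: 0.0
```

Call:
arm_command:
  gripper: [91.8,91.8,91.8,91.8,91.8]
  dp:
    - [-1,-1,0]
    - [-1,-1,0]
    - [-1,-1,0]
    - [-1,-1,0]
    - [-1,-1,0]
  twist: [0,0,0,0,0]

```text
time: 1.35
tool_pos: [330.1, 184.5, 226.6]
tcp_rot: [-3.141, -0.0, 2.844]
contact_force: [-0.2, 0.4, -0.5]
grip_width: 91.6
finger_force: 0.0
```

Call:
arm_command:
  gripper: [91.8,91.8,91.8,91.8,91.8]
  dp:
    - [-1,-1,0]
    - [-1,-1,0]
    - [-1,-1,0]
    - [-1,-1,0]
    - [-1,-1,0]
  twist: [0,0,0,0,0]

```text
time: 1.98
tool_pos: [412.9, 28.4, 226.5]
tcp_rot: [3.142, -0.001, 2.843]
contact_force: [0.9, 0.2, -0.8]
grip_width: 91.6
finger_force: 0.0
```

Call:
arm_command:
  gripper: [91.8,91.8,91.8,91.8,91.8]
  dp:
    - [-1,-1,0]
    - [-1,-1,0]
    - [-1,-1,0]
    - [-1,-1,0]
    - [-1,-1,0]
  twist: [0,0,0,0,0]

```text
time: 2.6
tool_pos: [495.8, -127.7, 226.3]
tcp_rot: [3.141, -0.001, 2.843]
contact_force: [-0.0, 0.3, -0.0]
grip_width: 91.7
finger_force: 0.0
```

Call:
arm_command:
  gripper: [91.8,91.8,91.8,91.8,91.8]
  dp:
    - [-0.36,-1,0]
    - [-1,-1,0]
    - [0,-1,0]
    - [0,-1,0]
    - [0,-1,0]
  twist: [0,0,0,0,0]

```text
time: 3.22
tool_pos: [490.9, -256.8, 226.1]
tcp_rot: [3.141, -0.001, 2.844]
contact_force: [0.8, -0.8, 0.8]
grip_width: 91.9
finger_force: 0.0
```

Call:
arm_command:
  gripper: [91.8,91.8,91.8,91.8,91.8]
  dp:
    - [0,-1,0.5]
    - [0,-1,1]
    - [0,-0.1,1]
    - [0,0,0.5]
    - [0,0,0]
  twist: [0,0,0,0,0]

```text
time: 3.85
tool_pos: [475.6, -305.8, 150.9]
tcp_rot: [3.141, -0.002, 2.844]
contact_force: [0.5, -0.0, 0.8]
grip_width: 91.6
finger_force: 0.0
```

Run:
```python
from h import *
a=capture("top");b=capture("side");o=get_obs();print(o['tool_pos'],o['tcp_rot'])
t=o['tool_pos'];ax=np.array([np.cos(o['tcp_rot'][2]),np.sin(o['tcp_rot'][2]),0])
# expected bar ends (z=108) under the tool vs picture
for n,im in(("top",a),("side",b)):
    im=np.ascontiguousarray(im[:,:,::-1]);cv2.imwrite(f"pics/{n}1.png",im)
    C=np.array([t[0],t[1],108]);q=proj(n,[C-40*ax,C+40*ax,t]);print(n,q.round(1))
    x,y=q[:2].mean(0).astype(int);c=im[y-60:y+60,x-50:x+50]
    c=cv2.resize(c,(400,480),interpolation=2)
    for p in q: cv2.circle(c,tuple(int(v) for v in ((p-[x-50,y-60])*4)),3,(0,0,255),-1)
    cv2.imwrite(f"pics/c_{n}.png",c)
cv2.imwrite("pics/c1.png",np.hstack([cv2.imread("pics/c_top.png"),cv2.imread("pics/c_side.png")]))
```

```text
[ 476.43822548 -306.29567381  152.46393464] [-3.14124590e+00  1.05809699e-03  2.84422683e+00]
top [[460.6 206.5]
 [451.  241. ]
 [461.6 219.8]]
side [[382.  323.7]
 [343.7 326.7]
 [364.2 313.1]]
```

View pics/c1.png

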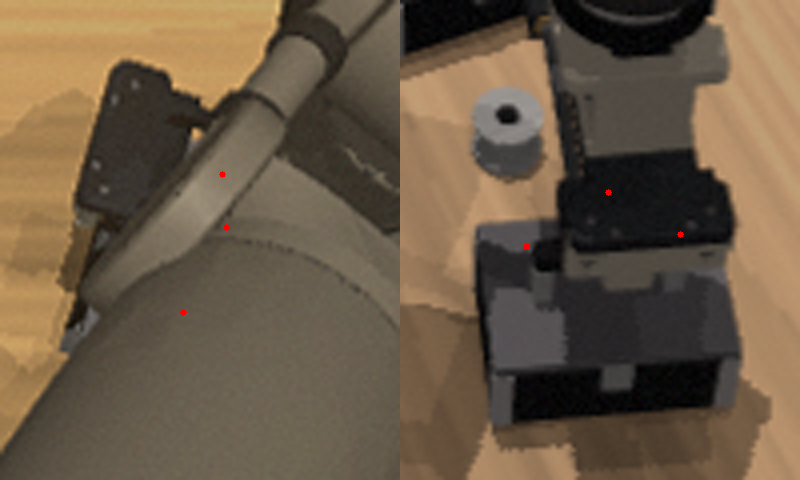

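The side crop shows the open gripper straddling the handle. The bar's visible end, at about (346,326), agrees with the predicted (344,327). Descend and close.

Call:
arm_command:
  gripper: [91.8,80,60,60,60]
  dp:
    - [0,0,0.8]
    - [0,0,1]
    - [0,0,0.7]
    - [0,0,0.28]
    - [0,0,0]
  twist: [0,0,0,0,0]

```text
time: 4.58
tool_pos: [476.3, -306.4, 82.7]
tcp_rot: [-3.141, 0.001, 2.844]
contact_force: [-0.0, -0.2, -0.1]
grip_width: 60.8
finger_force: 0.0
```

Call:
arm_command:
  gripper: [40,20,0,0,0]
  dp:
    - [0,0,0]
    - [0,0,0]
    - [0,0,0]
    - [0,0,0]
    - [0,0,0]
  twist: [0,0,0,0,0]

```text
time: 5.2
tool_pos: [475.9, -306.4, 82.2]
tcp_rot: [3.141, 0.0, 2.844]
contact_force: [0.5, 0.1, 0.2]
grip_width: 14.9
finger_force: 0.0
```

Call:
arm_command:
  gripper: [0,0,0,0,0]
  dp:
    - [0,0,0]
    - [0,0,0]
    - [0,0,0]
    - [0,0,0]
    - [0,0,0]
  twist: [0,0,0,0,0]

```text
time: 5.82
tool_pos: [475.9, -306.4, 82.2]
tcp_rot: [-3.142, 0.0, 2.844]
contact_force: [-2.2, -1.2, -0.4]
grip_width: 13.9
finger_force: 30.0
```

Call:
arm_command:
  gripper: [0,0,0,0,0]
  dp:
    - [0,0,-0.3]
    - [0,0,-0.6]
    - [0,0,-0.8]
    - [0,0,-1]
    - [0,0,-1]
  twist: [0,0,0,0,0]

```text
time: 6.45
tool_pos: [475.8, -306.0, 176.1]
tcp_rot: [3.141, -0.0, 2.844]
contact_force: [0.6, -1.0, -5.7]
grip_width: 13.9
finger_force: 30.0
```

Call:
arm_command:
  gripper: [0,0,0,0,0]
  dp:
    - [0,0,-1]
    - [0,0,-0.8]
    - [0,0,-0.5]
    - [0,0,0]
    - [0,0,0]
  twist: [0,0,0,0,0]

```text
time: 7.08
tool_pos: [475.5, -306.0, 231.3]
tcp_rot: [3.141, -0.002, 2.844]
contact_force: [0.4, -0.5, -5.5]
grip_width: 13.8
finger_force: 30.0
```

Lifted: the force of 5.5 N corresponds to about 0.56 kg. Carry it to the dock.

Call:
arm_command:
  gripper: [0,0,0,0,0]
  dp:
    - [0.15,0.5,0]
    - [0.28,0.95,0]
    - [0.28,0.95,0]
    - [0.28,0.95,0]
    - [0.28,0.95,0]
  twist: [0,0,0,0,0]

```text
time: 7.7
tool_pos: [476.7, -191.6, 232.1]
tcp_rot: [3.141, -0.001, 2.845]
contact_force: [-0.0, 0.4, -4.4]
grip_width: 13.8
finger_force: 30.0
```

Call:
arm_command:
  gripper: [0,0,0,0,0]
  dp:
    - [0.28,0.95,0]
    - [0.28,0.95,0]
    - [0.28,0.95,0]
    - [0.28,0.95,0]
    - [0.28,0.95,0]
  twist: [0,0,0,0,0]

```text
time: 8.32
tool_pos: [477.7, -67.9, 232.2]
tcp_rot: [3.141, -0.001, 2.845]
contact_force: [-0.1, -0.5, -5.5]
grip_width: 13.8
finger_force: 30.0
```

Call:
arm_command:
  gripper: [0,0,0,0,0]
  dp:
    - [0.28,0.95,0]
    - [0.28,0.95,0]
    - [0.28,0.95,0]
    - [0.28,0.95,0]
    - [0.28,0.95,0]
  twist: [0,0,0,0,0]

```text
time: 8.95
tool_pos: [478.7, 55.6, 232.2]
tcp_rot: [3.141, -0.001, 2.845]
contact_force: [-0.3, -0.1, -6.0]
grip_width: 13.9
finger_force: 30.0
```

Call:
arm_command:
  gripper: [0,0,0,0,0]
  dp:
    - [0.28,0.95,0]
    - [0.28,0.95,0]
    - [0.28,0.95,0]
    - [0.28,0.95,0]
    - [0.28,0.95,0]
  twist: [0,0,0,0,0]

```text
time: 9.57
tool_pos: [479.7, 179.1, 232.2]
tcp_rot: [3.141, -0.001, 2.845]
contact_force: [0.3, -0.2, -5.8]
grip_width: 13.6
finger_force: 30.0
```

Call:
arm_command:
  gripper: [0,0,0,0,0]
  dp:
    - [0.28,0.95,0]
    - [0.28,0.95,0]
    - [0.28,0.95,0]
    - [0.28,0.95,0]
    - [0.1,0.3,0]
  twist: [0,0,0,0,0]

```text
time: 10.2
tool_pos: [480.6, 286.0, 232.0]
tcp_rot: [3.142, -0.001, 2.846]
contact_force: [0.1, -0.4, -6.5]
grip_width: 13.5
finger_force: 30.0
```

Call:
arm_command:
  gripper: [0,0,0,0,0]
  dp:
    - [0,0,0]
    - [0,0,0]
    - [0,0,0]
    - [0,0,0]
    - [0,0,0]
  twist: [-0.5,-1,-1,-1,-1]

```text
time: 10.82
tool_pos: [481.3, 283.9, 232.1]
tcp_rot: [-3.141, -0.001, -3.044]
contact_force: [0.2, 0.4, -6.5]
grip_width: 13.8
finger_force: 30.0
```

Call:
arm_command:
  gripper: [0,0,0,0,0]
  dp:
    - [0,0,0]
    - [0,0,0]
    - [0,0,0]
    - [0,0,0]
    - [0,0,0]
  twist: [-1,-1,-1,-1,0]

```text
time: 11.45
tool_pos: [481.5, 283.9, 232.2]
tcp_rot: [-3.142, -0.001, -2.698]
contact_force: [-0.8, 0.0, -5.4]
grip_width: 14.0
finger_force: 30.0
```

Call:
arm_command:
  gripper: [0,0,0,0,0]
  dp:
    - [-0.33,0.69,0]
    - [0,0,0.7]
    - [0,0,0.8]
    - [0,0,0.5]
    - [0,0,0]
  twist: [0,0,0,0,0]

```text
time: 12.08
tool_pos: [481.7, 303.3, 181.4]
tcp_rot: [3.141, -0.002, -2.698]
contact_force: [0.6, 0.4, -6.4]
grip_width: 13.8
finger_force: 30.0
```

Run:
```python
from h import *
b=np.ascontiguousarray(capture("side")[:,:,::-1]);o=get_obs();t=o['tool_pos'];print(t,o['tcp_rot'])
# dock from first side picture: dark blobs inside lid
im=cv2.imread("pics/side0.png");v=cv2.cvtColor(im,cv2.COLOR_BGR2HSV)[...,2]
ps=[(534.5,301.3),(512.4,346.4),(453.1,262.2),(431.4,307.6)]
q=proj("side",[(x,y,60) for x,y in ps]);print(q.round(1))
m=np.zeros_like(v);m[140:200,235:305]=(v[140:200,235:305]<60)
n,l,s,c=cv2.connectedComponentsWithStats(m)
for k in range(1,n):
    if s[k,4]>12:print(s[k],c[k].round(1),ray("side",c[k],60)[0].round(1))
# predicted case corners from TCP: lid z=t-14, soles t-82
yw=o['tcp_rot'][2];X=np.array([np.cos(yw),np.sin(yw)]);Y=np.array([-X[1],X[0]])
def big(img,pts,cols):
    c=cv2.resize(img[100:220,220:320],(500,600),interpolation=2)
    for p,k in zip(pts,cols):cv2.circle(c,tuple(int(w) for w in (p-[220,100])*5+2),2,k,-1)
    return c
L=[[*(t[:2]+a*65*X+e*45*Y),t[2]-14] for a in(-1,1) for e in(-1,1)]
F=[[*(t[:2]+a*45*X+e*25*Y),t[2]-82] for a in(-1,1) for e in(-1,1)]
D=np.array([481.5,303]);A=np.radians(25.6);dx=np.array([np.cos(A),np.sin(A)]);dy=np.array([-dx[1],dx[0]])
K=[[*(D+a*65*dx+e*45*dy),68] for a in(-1,1) for e in(-1,1)]
P=proj("side",L+F+K)
w=big(b,P,[(0,0,255)]*4+[(0,255,255)]*4+[(0,255,0)]*4)
w0=big(im,P[8:],[(0,255,0)]*4)
cv2.imwrite("pics/c2.png",cv2.resize(np.hstack([w,w0]),(800,480)))
```

```text
[482.28574713 303.4696723  182.25871131] [ 3.14143397e+00 -1.78948040e-04 -2.69806562e+00]
[[287.7 159. ]
 [275.1 151.5]
 [265.  174.9]
 [252.4 166.9]]
[268 146  15   9  76] [274.8 150. ] [513.7 352.8  60. ]
[ 243  153   54   42 1058] [270.2 175.4] [465.7 254.7  60. ]
```

View pics/c2.png

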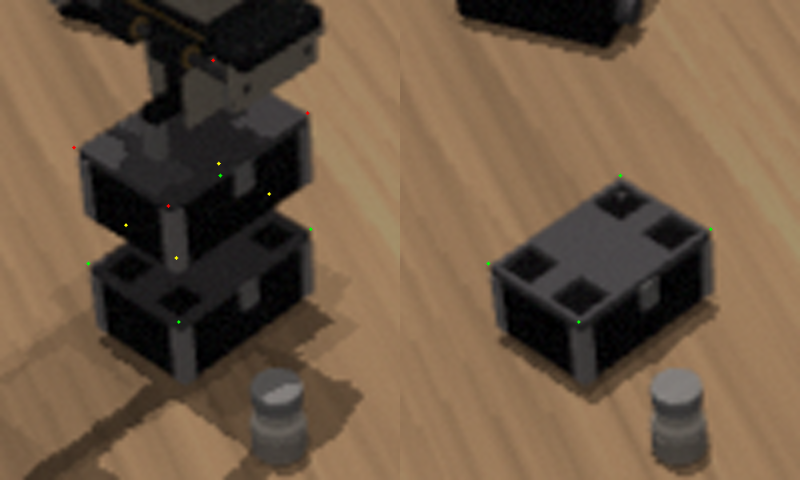

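The side crops show the case level above the dock. Both sets of predicted corners have the same small bias (about 1 px), so the two agree to within about 2 mm, and the recesses allow ±9 mm. Lowering.

Call:
arm_command:
  gripper: [0,0,0,0,0]
  dp:
    - [0,0,0.5]
    - [0,0,0.5]
    - [0,0,0.3]
    - [0,0,0.15]
    - [0,0,0]
  twist: [0,0,0,0,0]

```text
time: 12.75
tool_pos: [482.3, 303.1, 145.8]
tcp_rot: [3.142, -0.0, -2.698]
contact_force: [-0.1, -0.8, -5.3]
grip_width: 13.9
finger_force: 30.0
```

Call:
arm_command:
  gripper: [0,0,0,0,0]
  dp:
    - [0,0,0.05]
    - [0,0,0.05]
    - [0,0,0.03]
    - [0,0,0.02]
    - [0,0,0]
  twist: [0,0,0,0,0]

```text
time: 13.38
tool_pos: [482.3, 303.2, 142.3]
tcp_rot: [3.142, 0.0, -2.698]
contact_force: [0.1, 0.1, -6.2]
grip_width: 13.8
finger_force: 30.0
```

Call:
arm_command:
  gripper: [0,0,0,0,0]
  dp:
    - [0,0,0.03]
    - [0,0,0]
    - [0,0,0.03]
    - [0,0,0]
    - [0,0,0]
  twist: [0,0,0,0,0]

```text
time: 14.0
tool_pos: [482.5, 303.2, 142.1]
tcp_rot: [-3.142, 0.001, -2.698]
contact_force: [-3.3, -2.9, 7.8]
grip_width: 13.6
finger_force: 30.0
```

Contact came at the expected height (142 mm, i.e. soles at 60), so the feet are on the recess floors. Release, then rise.

Call:
arm_command:
  gripper: [20,35,50,60,60]
  dp:
    - [0,0,0]
    - [0,0,0]
    - [0,0,0]
    - [0,0,0]
    - [0,0,0]
  twist: [0,0,0,0,0]

```text
time: 14.62
tool_pos: [482.4, 303.2, 140.7]
tcp_rot: [3.142, 0.0, -2.698]
contact_force: [0.2, -0.5, 0.0]
grip_width: 55.4
finger_force: 0.0
```

Call:
arm_command:
  gripper: [60,60,60,60,60]
  dp:
    - [0,0,-0.3]
    - [0,0,-0.6]
    - [0,0,-0.8]
    - [0,0,-1]
    - [0,0,-1]
  twist: [0,0,0,0,0]

```text
time: 15.25
tool_pos: [482.4, 303.2, 235.3]
tcp_rot: [-3.142, 0.001, -2.698]
contact_force: [0.7, -0.4, 0.4]
grip_width: 59.9
finger_force: 0.0
```

Call:
arm_command:
  gripper: [60,60,60,60,60]
  dp:
    - [0,0,-1]
    - [0,1,-1]
    - [0,1,0]
    - [0,1,0]
    - [0,0,0]
  twist: [0,0,0,0,0]

```text
time: 15.88
tool_pos: [449.4, 372.1, 284.4]
tcp_rot: [3.141, 0.002, -2.695]
contact_force: [-0.2, 0.4, 0.2]
grip_width: 60.1
finger_force: 0.0
```

Run:
```python
from h import *
b=np.ascontiguousarray(capture("side")[:,:,::-1]);print(get_obs()['tool_pos'])
cv2.imwrite("pics/c3.png",cv2.resize(b[80:230,200:400],(800,600),interpolation=2))
```

```text
[449.94494909 371.13711906 284.13640996]
```

View pics/c3.png

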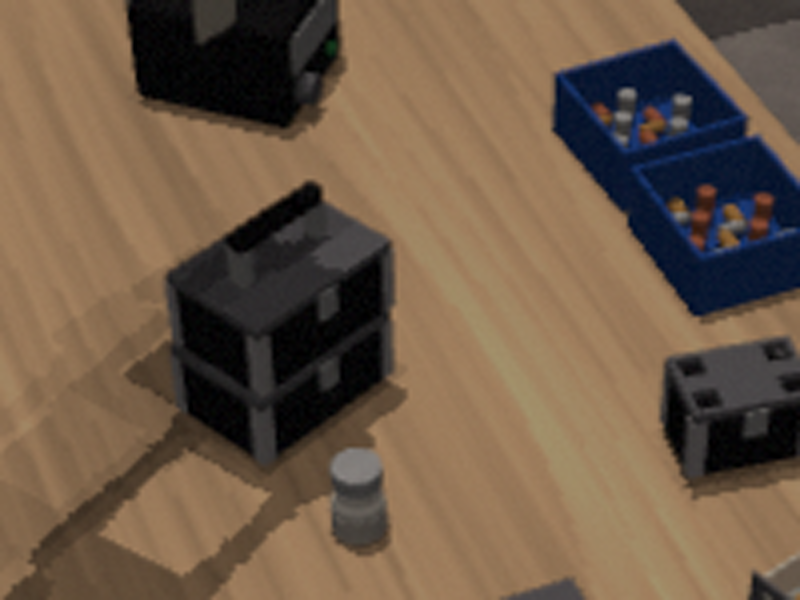

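The case sits level and flush on the dock, at about (270,180) in the full picture. Nothing else was disturbed and the gripper is clear.

```bash
python3 -c "
from plant import *
print(close_job())"
```

```text
the job is handed in; nothing more can be done
None
```

The handled case is stacked on the recessed case with its feet in the recesses and the lengthways directions matching; the gripper is clear, the other cases were left alone, and the job was handed in at about 16 s.

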